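Third hand at the drilling jig

ROBOT

A 7-joint arm with a two-finger parallel gripper is mounted at the origin on the work surface. World frame = base frame: x ahead of the robot, y to its left, z up, the work surface at z = 0. Lengths are in m, angles in rad, forces in N, time in s.
With the tool pointing down it reaches from about 0.4 to 0.875 m from the base axis. Payload 19.3 kg.
Tool frame: the origin (TCP) lies between the finger pads; the fingertips stand tcp_to_tips ahead of it and the grasp point (between the pads) lies 2 mm behind it (tcp_to_tips is the distance from the TCP to the fingertips, in m); z points along the fingers, y is the line along which they close (so a half turn about z gives the same grasp; the last joint's range is limited). The gripper opens to 85 mm and grips with 20 to 120 N. Pads are 22 mm wide; open, the fingers measure 114 mm over their backs; the gripper's body (76 mm by 85 mm) begins 54 mm behind the grasp point. The pads swing forward as they close: fully open they stand 13 mm farther back than shut.
Start: joints at [1.16, 0.521, -0.036, 1.599, 0.021, 1.021, -0.113], TCP at [0.209, -0.589, 0.248] pointing down, gripper open.
Joint ranges: [-2.91, 2.91], [-0.3, 2.13], [-1.5, 1.42], [0.17, 2.43], [-1.26, 4.41], [0.16, 1.93], [-2.52, 2.52]. Speed limits (rad/s): [1.89, 1.89, 2.39, 2.39, 3.01, 3.01, 3.01].

INTERFACE

Orientations are given as a rotation vector (axis times angle).
In Python, from bench import get_obs, camera, close_job, tcp_to_tips gives the robot as it stands. The module is installed in compiled form; this text tells all that it offers.
- The arm moves only by the tool send_rows, never from a script. Its argument "deltas" is a list of rows, each a list of 7 numbers: the shift along the tool's x, y, z scaled (see below), then the turn, a rotation vector about the tool's x, y, z scaled (see below), then the opening, from -1 (shut) to 1 (fully open). A call has 1 to 12 rows; each row is the pose to reach, as a shift and turn from the pose commanded when the call began, along the tool's axes at that moment, turning the shorter way round; what a row does not reach only later rows make up. The controller multiplies each number of a shift by 300 mm and each number of a turn by 180 degrees. A row lasts 1/12 s, in which the tool goes at most 41.7 mm and 7.16 degrees, less where a joint would pass 70% of its speed; a pose out of reach is approached as far as the arm can. A call with a number of a shift or a turn outside -1 to 1 is refused whole. A call with a gripper value outside its range is refused whole. The fingers move at their own pace and stop on an object; the grip force is fixed at half the most. Time passes only in rows, so rows that repeat a pose let the fingers close. It gives the time, the measured TCP pose, the force, the opening and the grip force at its end, in the units of the state.
- get_obs(): the state, without advancing time (a new reading comes with each control period).
- camera(name): name is "scene" or "side" or "wrist"; returns a dict with "frame" (384x512x3 uint8, red, green, blue), "range_z" (384x512 float32, m along the optical axis (not along the pixel's ray), 0 where there is no reading), "vertical_fov" (degrees; the focal length in pixels is half the picture's height over the tangent of half this angle, whatever the lens; pixels are square), "cx", "cy" (the principal point, pixels), "origin" and "orientation" of the camera in the world; the wrist camera has in their place "tool_from_camera" (4x4, takes a point from camera to tool coordinates, whose origin is the TCP and whose axes are the flange's). Camera axes: x right, y up, looking along -z (the intrinsics and any distortion apply to the point x, -y, -z); pixel columns grow to the right and rows downward; lengths in m; the calibration is good to about 2 mm. A picture is of the moment at which its call begins: read the wrist's pose just before it.
- close_job(): hands the job in; it is judged then, once.
The state is a dict: "clock": time; "joint_positions": joint angles; "joint_velocities": joint speeds; "effort": joint torques, N m; "eef_pos": TCP position; "orientation": TCP orientation; "ft_force": force on the tool from outside, world axes, zero at the start; "moment": the same for the moment, N m; "grip_width": finger opening in m; "grip_force": force on a finger pad.
Only numpy, scipy, OpenCV 4.12 (cv2) and the standard library are available. Lean on these libraries where they do the work, as an engineer would, in place of code of your own. Each camera call takes 0.05 s, during which the arm holds its last target. There are 200 camera calls.

TASK

Take the steel stop blade out of its storage rack and slide it edgewise, fully home, into the slot of the jig's sprung stop block, and let go of it. Then slide the aluminium angle along the jig bed, lying flat on it and roughly centred on the blade, until the free edge of its flat leg is flush against the blade, and keep pressing it there with a steady push of about 10 N, which drives the sprung block back about 10 mm. Finish while still pressing, as a third hand for the person who will drill and screw it; leave everything else on the ledge where it is.

Things in the scene. Friction and masses are not known exactly. Their poses are not given: they have to be found in the camera images.
- blade: stop blade (0.16 kg, loose): upright flat steel plate 4 thick x 60 wide x 75 tall with a wooden grip bar 14 thick x 46 wide x 24 tall on top, spanning z 71 to 95. Origin at the centre of its lower edge (foot); x across the thickness, y along the width, z up; same after half a turn about z. Starts standing in the rack, grip up, leaning at most about 5 degrees.
- rack: fixed pale wooden storage block 70 (x) x 110 (y) x 40 high with a slot open at the top, 6 (x) x 64 (y), 26 deep, where the blade starts with its foot 14 above the ledge; origin at the centre of its underside. It may be to the robot's left or right.
- jig: fixed jig. Plywood bed, flat top 40 above the ledge, x -85 to 80, y -65 to 65 of the jig frame; beyond it (+x) the dark sprung stop block, then guide rods, springs and a back stop 36 high at x 177 to 195. Origin on the ledge; x points from the bed to the stop block, the direction to press; z up.
- bed (a point): the point on the bed's top face above the jig's origin, 40 above the ledge; axes as the jig's.
- slot (a point): centre of the slot's mouth in the stop block, 38.5 above the ledge, 98 along jig x with the block at rest; axes as the jig's; moves with the block. Slot along y: 7 wide (x) with lips rounded by 4 mm, 66 long, 30 deep: a blade fully home has its foot 30 below this point. The block's top is 1.5 lower than the bed; it spans x -16.5 to 24.5, y -65 to 65 here.
- stop_block (a joint): how far the sprung stop block has been pushed back along jig +x, in m: 0 at rest, end stop at 0.022. The spring has no preload and takes 1 N per mm (plus 0.3 N friction). It does not move sideways.
- angle: aluminium angle 90 long (y), loose, about 0.1 kg: flat leg 60 wide (x -30 to 30), 4 thick, lying on the bed; upright leg 4 thick at x -30 to -26, its top 40 above the underside. Origin at the centre of the flat leg's underside; x points to the free edge (toe). Starts on the bed, toe facing the slot and 20 to 50 mm short of its centre, a little turned and off centre.
- toe (a point): middle of the free edge of the angle's flat leg, 30 along x from the angle's origin, 2 above its underside.
- bin: bystander: open orange plastic bin 100 x 150 x 65 high holding bolts; origin at the centre of its underside. The rack is on the other side of the jig.
- insulator: bystander: white ceramic ribbed insulator, 52 across, 68 tall, origin under its centre.
- screwdriver: bystander: screwdriver lying on the ledge.
- wrench: bystander: wrench lying on the ledge.
- strap: bystander: dark flat steel strap 30 x 120 x 6 lying to the right of the jig.
Mind the look-alikes: they are no part of the job. Leave any green or orange look-alike of the angle alone.

How it is judged:
On the way, in this order (a step that is already met when the one before it is completed fails the run):
1. the blade stands fully home in the stop block's slot, let go (z of blade in the frame of slot below -0.025 m and x of blade in the frame of slot between -0.005 and 0.005 m and y of blade in the frame of slot between -0.006 and 0.006 m and angle between blade's own z axis and vertical below 0.2 rad and contact force between the fingers and blade below 0.3 N), for 0.2 s.
2. the angle is pressed flush against the blade within the force band (contact force between angle and blade between 6 and 15 N and contact force between the fingers and angle above 3 N and value of joint stop_block between 0.005 and 0.0165 m and y of angle in the frame of slot between -0.02 and 0.02 m and angle between the y axis of angle and the y axis of blade, either way round below 0.09 rad and angle between angle's own z axis and vertical below 0.1 rad and z of angle in the frame of bed between -0.003 and 0.004 m and x of angle in the frame of slot below -0.02 m), for 0.2 s.
At the end, for the whole second after the job is handed in: Blade untouched in the slot, foot 25 mm or more below the mouth; fingers press the angle on it with 6 to 15 N, steadily, block pushed back 5 to 16.5 mm; angle flat on the bed, edge parallel to the blade within 0.09 rad, middle within 20 mm of the slot's; still held when the program ends (all of step 1 and all of step 2 and velocity of joint stop_block between -0.005 and 0.005 m/s and linear speed of angle below 0.01 m/s); the arm keeps its last pose, push and grip.
It fails at once if a bystander is disturbed (moved over 30 mm) (distance of any of bin, insulator, screwdriver, wrench, strap from where it was at the start of the episode above 0.03 m).
It also fails if it takes over 48 s, if anything falls off the work surface, if the arm or the gripper's body presses on something with over 40 N, if the wrist force passes 120 N, or if a joint passes its speed limit or range.

## Working session

There is one attempt and no reset: what is moved stays moved. The work goes in short steps, Python scripts to look and compute and a tool call to move; the robot and the scene stay as the last step left them, time stands still between calls to the robot, and variables do not carry over. Pictures are saved under pics/ and viewed, at most 10 in all, crops included, and the job is handed in when it is done.

Besides the shell and the picture viewer there is one more tool, called as a command line: name --pt "numbers of a row" for each row, then --argument value for the rest. send_rows: Moves the arm, as the interface text tells. Its arguments: {"type":"object","properties":{"deltas":{"type":"array","items":{"type":"array","items":{"type":"number","minimum":-1,"maximum":1}}}},"required":["deltas"]}

```bash
mkdir -p pics
cat > h.py <<'E'
import numpy as np, cv2
from scipy.spatial.transform import Rotation as R
from bench import get_obs, camera, close_job, tcp_to_tips
def grab(n,f):
    o=get_obs(); c=camera(n); np.savez(''+f+'.npz',**{k:v for k,v in c.items()},eef=o['eef_pos'],ori=o['orientation'])
    cv2.imwrite('pics/'+f+'.png',c['frame'][:,:,::-1]); return c
def load(f): return np.load(''+f+'.npz',allow_pickle=True)
def pose(d):
    if 'tool_from_camera' in d:
        T=np.eye(4);T[:3,:3]=R.from_rotvec(d['ori']).as_matrix();T[:3,3]=d['eef'];return T@d['tool_from_camera']
    T=np.eye(4);o=np.array(d['orientation'],float)
    T[:3,:3]=o if o.shape==(3,3) else R.from_rotvec(o).as_matrix();T[:3,3]=d['origin'];return T
def cloud(d):
    z=d['range_z'];h,w=z.shape;f=h/2/np.tan(np.radians(float(d['vertical_fov']))/2)
    v,u=np.mgrid[:h,:w];P=np.stack([(u-d['cx'])/f*z,-(v-d['cy'])/f*z,-z],-1)
    T=pose(d);P=P@T[:3,:3].T+T[:3,3];P[z<=0]=np.nan;return P
E
python3 - <<'E'
from h import *
o=get_obs();print({k:np.round(v,3) for k,v in o.items()},tcp_to_tips)
for n in('scene','side','wrist'):
    c=grab(n,n+'0');print(n,{k:np.round(v,4).tolist() for k,v in c.items() if k not in('frame','range_z')}, [k for k in c])
a=[cv2.imread(f'pics/{n}0.png') for n in('scene','side')]
cv2.imwrite('pics/both.png',cv2.resize(np.hstack(a),(800,300)))
E
```

```text
{'clock': np.float64(0.0), 'joint_positions': array([ 1.16 ,  0.522, -0.036,  1.6  ,  0.021,  1.021, -0.113]), 'joint_velocities': array([ 0.002, -0.001,  0.001,  0.001,  0.001,  0.001, -0.001]), 'effort': array([-3.0000e-03, -9.2711e+01,  1.9780e+00, -3.6994e+01,  1.8000e-02,
        8.0000e-03,  0.0000e+00]), 'eef_pos': array([ 0.209, -0.589,  0.248]), 'orientation': array([-3.095, -0.533,  0.   ]), 'ft_force': array([-0.314, -0.548, -0.143]), 'moment': array([ 0.014, -0.044, -0.002]), 'grip_force': np.float64(0.0), 'grip_width': np.float64(0.085)} 0.017
scene {'vertical_fov': 48.0659, 'cx': 256.3409, 'cy': 195.2335, 'origin': [1.099, -0.266, 0.9754], 'orientation': [0.555, 0.3778, 1.1097]} ['frame', 'range_z', 'vertical_fov', 'cx', 'cy', 'origin', 'orientation']
side {'vertical_fov': 44.4427, 'cx': 254.8911, 'cy': 188.6394, 'origin': [0.1243, 0.8566, 0.8739], 'orientation': [0.213, -1.1446, -2.5152]} ['frame', 'range_z', 'vertical_fov', 'cx', 'cy', 'origin', 'orientation']
wrist {'vertical_fov': 67.2274, 'cx': 254.9469, 'cy': 185.187, 'tool_from_camera': [[0.0004, 0.9537, 0.3008, 0.0772], [1.0, -0.0, -0.0013, -0.0005], [-0.0012, 0.3008, -0.9537, -0.1264], [0.0, 0.0, 0.0, 1.0]]} ['frame', 'range_z', 'vertical_fov', 'cx', 'cy', 'tool_from_camera']
```

View pics/both.png

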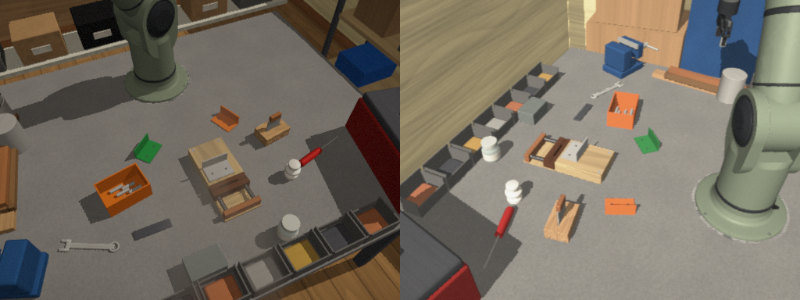

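View pics/scene0.png

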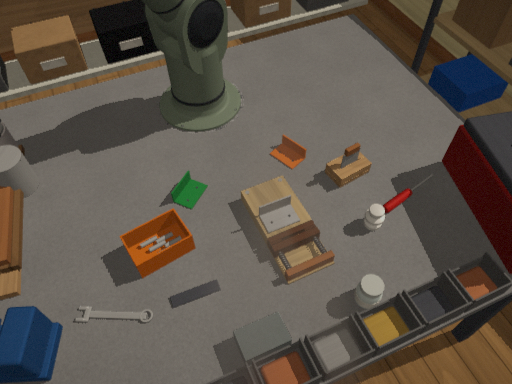

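Run:
```python
from h import *
for n in('scene0','side0'):
    d=load(n);P=cloud(d);
    print(n,'z table',np.nanmedian(P[...,2]))
    # isolate tall region: list connected components above 0.02 within workspace
    m=(P[...,2]>0.02)&(P[...,2]<0.2)&(P[...,0]>0.25)&(P[...,0]<0.95)&(abs(P[...,1])<0.5)
    k,l,s,c=cv2.connectedComponentsWithStats(m.astype(np.uint8))
    for i in range(1,k):
        if s[i,4]<60: continue
        q=P[l==i];print(s[i],np.nanmin(q,0).round(3),np.nanmax(q,0).round(3))
    im=cv2.imread(f'pics/{n}.png')
    for lab,box in (('jig',None),):
        pass
d=load('scene0');im=d['frame'][:,:,::-1]
a=cv2.resize(im[130:290,230:400],None,fx=3.5,fy=3.5,interpolation=cv2.INTER_CUBIC);cv2.imwrite('pics/crop1.png',a)
d=load('side0');im=d['frame'][:,:,::-1]
a=cv2.resize(im[150:320,140:320],None,fx=3.5,fy=3.5,interpolation=cv2.INTER_CUBIC);cv2.imwrite('pics/crop2.png',a)
```

```text
scene0 z table 2.840416545468738e-06
[282 135  25  19 131] [0.285 0.164 0.02 ] [0.369 0.201 0.044]
[326 143  46  41 986] [0.429 0.227 0.02 ] [0.51  0.346 0.112]
[171 171  19  27 137] [ 0.301 -0.207  0.021] [ 0.363 -0.138  0.042]
[ 241  176   94  103 4136] [ 0.425 -0.033  0.02 ] [0.71  0.104 0.081]
[365 189  47  37 534] [0.601 0.231 0.02 ] [0.674 0.402 0.07 ]
[ 120  208   75   66 1496] [ 0.426 -0.364  0.02 ] [ 0.553 -0.2    0.07 ]
[491 218  21  50 484] [0.816 0.48  0.02 ] [0.904 0.5   0.118]
[  206   252   306   132 12530] [ 0.781 -0.285  0.02 ] [0.947 0.432 0.079]
[228 376  19   8  84] [ 0.868 -0.244  0.02 ] [ 0.886 -0.209  0.028]
side0 z table 0.000942244290547456
[   0   78  203  196 9881] [ 0.779 -0.437  0.02 ] [0.95  0.435 0.08 ]
[264 117  42  43 979] [ 0.428 -0.363  0.02 ] [ 0.553 -0.193  0.07 ]
[317 163  15  25 125] [ 0.302 -0.205  0.02 ] [ 0.363 -0.132  0.044]
[ 158  170  116   61 3572] [ 0.427 -0.031  0.02 ] [0.71  0.111 0.084]
[134 230  22  24 419] [0.621 0.236 0.026] [0.673 0.287 0.071]
[ 183  249   46   57 1562] [0.424 0.231 0.02 ] [0.509 0.351 0.113]
[262 262  40   8 273] [0.286 0.169 0.02 ] [0.37  0.206 0.043]
[121 264  24  37 321] [0.601 0.307 0.02 ] [0.639 0.406 0.03 ]
```

View pics/crop1.png

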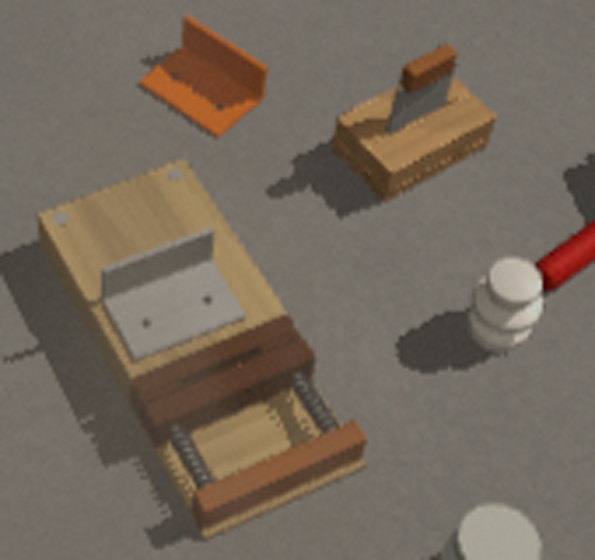

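View pics/crop2.png

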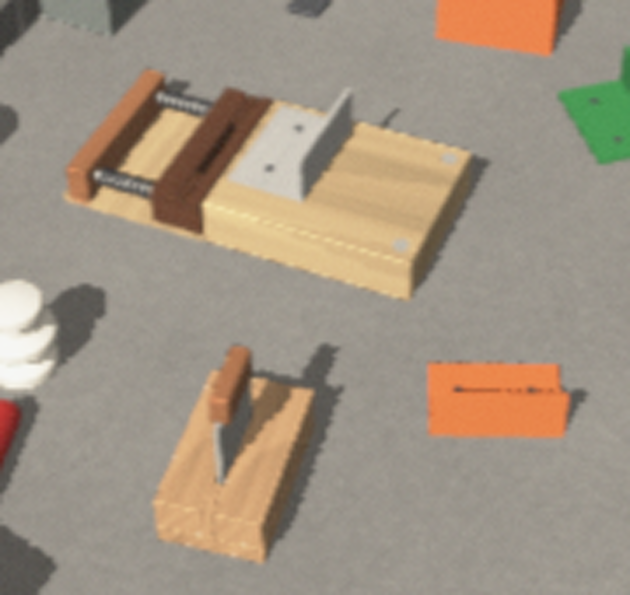

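Run:
```python
from h import *
for n in('scene0','side0'):
    P=cloud(load(n)).reshape(-1,3);P=P[~np.isnan(P[:,0])]
    sel=lambda lo,hi,x0,x1,y0,y1:P[(P[:,2]>lo)&(P[:,2]<hi)&(P[:,0]>x0)&(P[:,0]<x1)&(P[:,1]>y0)&(P[:,1]<y1)]
    for lab,a in (('bed+block',(.034,.0425,.41,.72,-.05,.12)),('jig',(.02,.0425,.41,.72,-.05,.12)),('angle up',(.055,.09,.41,.72,-.05,.12)),('rack',(.034,.044,.41,.52,.22,.36)),('grip',(.088,.12,.41,.52,.22,.36)),('griptop',(.103,.12,.41,.52,.22,.36)),('insul',(.055,.09,.55,.7,.22,.3)),('driver',(.008,.05,.55,.75,.28,.5)),('binrim',(.055,.09,.4,.6,-.4,-.18))):
        q=sel(*a);r=cv2.minAreaRect(q[:,:2].astype(np.float32)*1000)
        print(n,lab,len(q),np.round(r[0],1),np.round(r[1],1),round(r[2],1),'z',np.percentile(q[:,2],[5,50,95]).round(4))
```

```text
scene0 bed+block 2699 [567.5  35.2] [283.  131.1] 1.5 z [0.0349 0.0385 0.0418]
scene0 jig 3395 [567.7  35.5] [283.3 131.1] 1.7 z [0.024  0.0377 0.0417]
scene0 angle up 216 [526.4  25.6] [ 7.7 89.6] 1.2 z [0.0565 0.07   0.0805]
scene0 rack 578 [466.5 287.7] [ 73.5 113.9] 8.4 z [0.0355 0.0387 0.042 ]
scene0 grip 127 [467.7 283.4] [16.3 53.6] 6.5 z [0.0905 0.1049 0.1108]
scene0 griptop 74 [466.9 286.4] [15.  46.6] 5.5 z [0.1045 0.1069 0.1112]
scene0 insul 174 [647.1 256.6] [37.8 38.5] 56.6 z [0.0584 0.0639 0.0677]
scene0 driver 353 [609.2 385.4] [ 27.9 228.3] 17.0 z [0.0121 0.0207 0.0259]
scene0 binrim 554 [ 489.5 -282.1] [104.4 150.3] 10.2 z [0.0558 0.0625 0.0664]
side0 bed+block 2318 [568.   38.5] [280.4 136.7] 1.2 z [0.0353 0.0393 0.042 ]
side0 jig 2975 [568.7  38.6] [282.1 137.8] 1.6 z [0.024  0.0385 0.0419]
side0 angle up 154 [526.7  30.1] [ 7.2 93. ] 0.5 z [0.0569 0.0712 0.0815]
side0 rack 1083 [467.3 290.3] [ 71.3 113.6] 8.6 z [0.0368 0.0399 0.0424]
side0 grip 183 [466.6 293.7] [15.1 51.8] 8.7 z [0.0903 0.1067 0.1105]
side0 griptop 120 [467.1 291.6] [15.1 47.4] 8.4 z [0.1041 0.1083 0.1107]
side0 insul 205 [646.8 261.5] [37.  40.4] 32.5 z [0.0572 0.0646 0.0684]
side0 driver 656 [608.8 385.5] [ 32.2 232.8] 19.1 z [0.0119 0.0215 0.0336]
side0 binrim 319 [ 490.8 -279. ] [101.1 159.7] 10.2 z [0.0559 0.0626 0.0669]
```

Look-alikes: green angle (scene 188,190), orange angle (290,150), and strap (194,293). I choose the grey drilled angle on the bed (278,212) and the grey plate with the wooden grip in the rack (350,157). Both crops confirm this. The slot mouth is at about side (202,193).

```bash
cat >> h.py <<'E'
def Rt(yaw,): # tool down, tool x at world yaw (deg)
    a=np.radians(yaw);x=np.array([np.cos(a),np.sin(a),0]);z=np.array([0,0,-1.]);return np.stack([x,np.cross(z,x),z],1)
def rel(p,yaw,fp=None,fy=None):
    o=get_obs();p0=o['eef_pos'] if fp is None else np.array(fp)
    R0=R.from_rotvec(o['orientation']).as_matrix() if fy is None else Rt(fy)
    s=R0.T@(np.array(p)-p0)/.3;t=R.from_matrix(R0.T@Rt(yaw)).as_rotvec()/np.pi
    print('shift',s.round(4),'turn',t.round(4))
def st():
    o=get_obs();M=R.from_rotvec(o['orientation']).as_matrix()
    print('t',o['clock'].round(2),'p',o['eef_pos'].round(4),'yaw',np.degrees(np.arctan2(M[1,0],M[0,0])).round(2),'tilt',M[:2,2].round(4),'F',o['ft_force'].round(2),'w',o['grip_width'].round(4),'gf',round(float(o['grip_force']),1),'q7',o['joint_positions'].round(2))
E
python3 - <<'E'
from h import *
st()
rel((.5,-.25,.26),60); rel((.60,.04,.26),91.5,(.5,-.25,.26),60); rel((.60,.04,.26),91.5)
E
```

```text
Traceback (most recent call last):
  File "h.py", line 26, in st
    print('t',o['clock'].round(2),'p',o['eef_pos'].round(4),'yaw',np.degrees(np.arctan2(M[1,0],M[0,0])).round(2),'tilt',M[:2,2].round(4),'F',o['ft_force'].round(2),'w',o['grip_width'].round(4),'gf',round(float(o['grip_force']),1),'q7',o['joint_positions'].round(2))
              ^^^^^^^^^^^^^^^^
AttributeError: 'float' object has no attribute 'round'
```

```bash
sed -i "s/o\['clock'\].round(2)/round(float(o['clock']),2)/; s/o\['grip_width'\].round(4)/round(float(o['grip_width']),4)/" h.py
python3 - <<'E'
from h import *
st()
rel((.5,-.25,.26),60); rel((.60,.04,.26),91.5,(.5,-.25,.26),60)
E
```

```text
t 0.15 p [ 0.2088 -0.5889  0.2479] yaw 19.52 tilt [-0.0003  0.0007] F [-0.11 -0.82 -0.19] w 0.0856 gf 0.0 q7 [ 1.16  0.52 -0.04  1.6   0.02  1.02 -0.11]
shift [ 1.2924 -0.7403 -0.0399] turn [-3.000e-04 -1.000e-04 -2.249e-01]
shift [ 1.0038 -0.1947  0.    ] turn [ 0.     0.    -0.175]
```

send_rows --pt "0.12 -0.067 -0.005 0 0 -0.03 1" --pt "0.24 -0.135 -0.01 0 0 -0.06 1" --pt "0.36 -0.2 -0.02 0 0 -0.09 1" --pt "0.48 -0.27 -0.025 0 0 -0.12 1" --pt "0.6 -0.335 -0.03 0 0 -0.15 1" --pt "0.72 -0.4 -0.035 0 0 -0.18 1" --pt "0.85 -0.47 -0.04 0 0 -0.21 1" --pt "0.98 -0.55 -0.04 0 0 -0.22 1"

```text
clock: 0.82
eef_pos: [0.4276, -0.3391, 0.2605]
orientation: [2.728, 1.557, 0.0]
ft_force: [1.8, -1.8, -0.2]
grip_width: 0.085
grip_force: 0.0
```

send_rows --pt "0.13 -0.015 0 0 0 -0.03 1" --pt "0.26 -0.03 0 0 0 -0.06 1" --pt "0.4 -0.05 0 0 0 -0.09 1" --pt "0.53 -0.06 0 0 0 -0.12 1" --pt "0.66 -0.08 0 0 0 -0.15 1" --pt "0.8 -0.1 0 0 0 -0.17 1" --pt "0.9 -0.11 0 0 0 -0.18 1" --pt "1.0 -0.12 0 0 0 -0.18 1"

```text
clock: 1.48
eef_pos: [0.55, -0.0625, 0.2602]
orientation: [-2.188, -2.254, -0.0]
ft_force: [0.2, -0.8, -0.0]
grip_width: 0.0855
grip_force: 0.0
```

Run:
```python
from h import *
st(); rel((.60,.04,.26),91.5)
```

```text
t 1.48 p [ 0.55   -0.0625  0.2602] yaw 91.72 tilt [-0.0001  0.0003] F [ 0.25 -0.78 -0.04] w 0.0855 gf 0.0 q7 [ 0.37  0.43 -0.49  1.76  0.23  1.01 -0.18]
shift [0.3364 0.1767 0.0009] turn [-0.     -0.0001  0.0012]
```

send_rows --pt "0.12 0.06 0 0 0 0 1" --pt "0.24 0.12 0 0 0 0 1" --pt "0.335 0.175 0 0 0 0 1" --pt "0.335 0.175 0 0 0 0 1" --pt "0.335 0.175 0 0 0 0 1"

```text
clock: 1.9
eef_pos: [0.5996, 0.0394, 0.2597]
orientation: [-2.187, -2.253, -0.0]
ft_force: [-0.8, -1.8, -0.3]
grip_width: 0.0851
grip_force: 0.0
```

Run:
```python
from h import *
st(); c=grab('wrist','w1'); P=cloud(load('w1'))
im=cv2.resize(c['frame'][:,:,::-1],None,fx=1.5,fy=1.5);cv2.imwrite('pics/w1b.png',im)
m=(P[...,2]>.033)&(P[...,2]<.0425)
q=P[m];print(cv2.minAreaRect((q[:,:2]*1000).astype(np.float32)),np.median(q[:,2]))
# slot: points inside block region deeper
b=(P[...,0]>.58)&(P[...,0]<.65)&(P[...,2]<.03)&(P[...,1]>0)&(P[...,1]<.08)
q=P[b];print(len(q));print(cv2.minAreaRect((q[:,:2]*1000).astype(np.float32)))
```

```text
t 1.9 p [0.5996 0.0394 0.2597] yaw 91.7 tilt [-0.0007  0.0007] F [-0.78 -1.85 -0.3 ] w 0.0851 gf 0.0 q7 [ 0.18  0.51 -0.5   1.63  0.27  1.07 -0.36]
((626.7008056640625, -39.69171142578125), (543.0286865234375, 643.072021484375), 86.87174224853516) 0.04041394957109662
960
((620.091064453125, 39.802799224853516), (59.82256317138672, 79.96675109863281), 0.3914615511894226)
```

View pics/w1b.png

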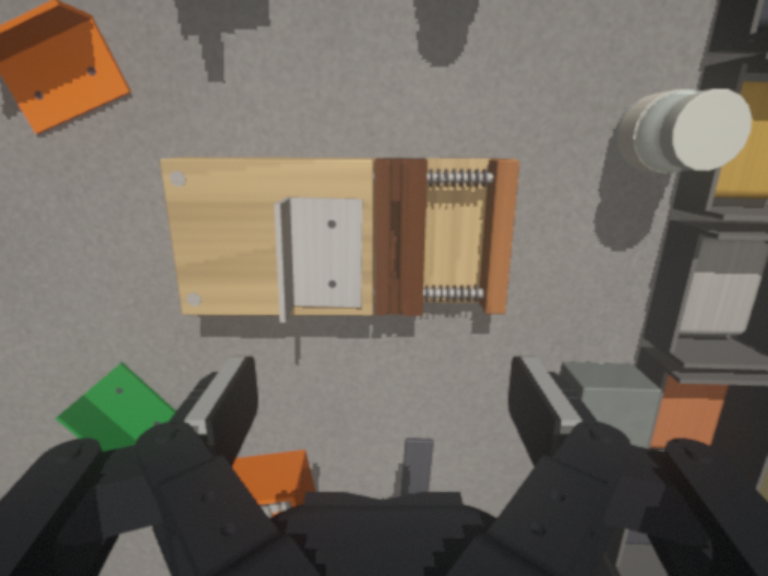

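```bash
cat >> h.py <<'E'
def ray(d,u,v,z):
    h=d['range_z'].shape[0];f=h/2/np.tan(np.radians(float(d['vertical_fov']))/2);T=pose(d)
    r=T[:3,:3]@np.array([(u-d['cx'])/f,-(v-d['cy'])/f,-1]);o=T[:3,3];return o+r*(z-o[2])/r[2]
E
python3 - <<'E'
from h import *
d=load('w1');P=cloud(d)
pt=lambda u,v,z:print((u,v),(ray(d,u/1.5,v/1.5,z)*1000).round(1))
for a in((162,158,.04),(180,314,.04),(373,158,.04),(373,315,.04),(519,158,.036),(505,314,.036),(396,237,.0385),(397,201,.0385),(396,273,.0385)):pt(*a)
m=(P[...,2]>.035)&(P[...,2]<.0425)&(P[...,0]>.41)&(P[...,0]<.72)&(P[...,1]>-.06)&(P[...,1]<.13)
q=P[m];print(cv2.minAreaRect((q[:,:2]*1000).astype(np.float32)))
m=(P[...,2]>.05)&(P[...,2]<.085)&(P[...,0]>.41)&(P[...,0]<.6)&(P[...,1]>-.04)&(P[...,1]<.11)
q=P[m];print('up',cv2.minAreaRect((q[:,:2]*1000).astype(np.float32)),q[:,2].max())
m=(P[...,2]>.0427)&(P[...,2]<.048)&(P[...,0]>.41)&(P[...,0]<.6)&(P[...,1]>-.06)&(P[...,1]<.13)
q=P[m];print('flat',len(q),cv2.minAreaRect((q[:,:2]*1000).astype(np.float32)))
z=P[...,2];print((z[120:196:4,252:284:2]*1000).round(0).astype(int))
s=(z<.03)&(z>-.02);k,l,S,C=cv2.connectedComponentsWithStats(s.astype(np.uint8))
for i in range(1,k):
    if S[i,4]>15 and 240<C[i][0]<300 and 110<C[i][1]<200:print(S[i],C[i], ray(d,*C[i],.0385)*1000)
c=cv2.resize(d['frame'][95:220,225:295,::-1],None,fx=4.5,fy=4.5,interpolation=cv2.INTER_CUBIC);cv2.imwrite('pics/slot.png',c)
E
```

```text
(162, 158) [427.8  99.   40. ]
(180, 314) [427.4 -30.6  40. ]
(373, 158) [590.4 104.   40. ]
(373, 315) [593.5 -26.4  40. ]
(519, 158) [704.1 107.2  36. ]
(505, 314) [708.2 -23.6  36. ]
(396, 237) [610.6  42.2  38.5]
(397, 201) [610.3  71.4  38.5]
(396, 273) [611.8  11.5  38.5]
((566.1417846679688, 37.392005920410156), (279.6983642578125, 130.0648651123047), 1.4895535707473755)
up ((524.0320434570312, 27.880847930908203), (4.715692043304443, 89.60064697265625), 0.2474808245897293) 0.08315835180475539
flat 3489 ((507.45477294921875, 38.93816375732422), (159.1173553466797, 123.86747741699219), 0.2983439564704895)
[[39 39 40 40 35 37 38 37 38 38 40 40 39 39 38 40]
 [39 40 37 39 35 37 36 35 39 40 39 39 40 40 38 39]
 [40 41 39 39 37 38 37 36 40 41 40 40 39 39 41 40]
 [40 39 40 40 36 37 36 37 40 39 40 39 40 39 40 39]
 [39 40 39 40 10  9 10 38 39 40 39 40 39 40 42 39]
 [39 39 40 38  9  9 10 37 39 40 39 40 39 39 39 40]
 [39 40 40 40  9  9 10 38 39 39 40 40 38 41 39 40]
 [40 39 40 40  7 10 10 38 39 41 39 38 40 39 40 39]
 [40 41 39 39  9  9 11 39 41 40 40 40 40 40 40 39]
 [40 40 40 39 10  7  9 38 40 39 39 40 41 40 39 39]
 [39 40 41 41  9 10 10 38 39 40 40 39 40 40 40 39]
 [40 38 41 39  9  9 10 38 40 40 40 40 39 40 40 39]
 [41 39 40 38 10  8 11 38 39 39 40 40 40 38 38 41]
 [40 38 39 39  9 10  9 39 40 40 39 40 41 41 40 40]
 [40 40 41 39  9 10 10 38 40 39 39 40 40 38 41 39]
 [39 41 40 38 11 10  9 40 40 39 40 39 39 39 40  8]
 [39 39 41 38 28 28 28 38 40 41 39 39 39 40 40  7]
 [39 40 39 38 38 38 37 39 39 41 39 39 40 39 40  7]
 [39 39 40 40 39 37 39 39 39 39 39 40 40 40 40  6]]
[260 134   6  51 291] [262.38831615 158.14089347] [608.6642836   41.97792697  38.5       ]
```

View pics/slot.png

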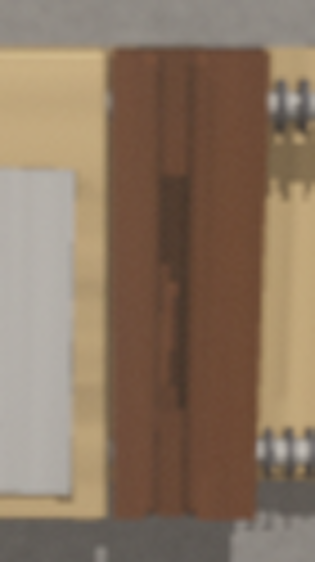

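Slot mouth is around crop px (173,291), which gives a slot of about (0.610, 0.039) with yaw 1.5°. Angle upright is at (0.524, 0.028). Next is the rack.

Run:
```python
from h import *
rel((.467,.289,.26),98.5)
```

```text
shift [ 8.500e-01 -4.176e-01 -4.000e-04] turn [-0.0003  0.     -0.0385]
```

send_rows --pt "0.12 -0.06 0 0 0 -0.01 0.8" --pt "0.24 -0.12 0 0 0 -0.02 0.6" --pt "0.36 -0.18 0 0 0 -0.03 0.4" --pt "0.48 -0.24 0 0 0 -0.038 0.2" --pt "0.6 -0.3 0 0 0 -0.038 0.1" --pt "0.73 -0.36 0 0 0 -0.038 0.1" --pt "0.85 -0.418 0 0 0 -0.038 0.1" --pt "0.85 -0.418 0 0 0 -0.038 0.1" --pt "0.85 -0.418 0 0 0 -0.038 0.1"

```text
clock: 2.7
eef_pos: [0.4664, 0.2896, 0.2605]
orientation: [2.051, 2.38, 0.0]
ft_force: [1.0, -0.5, 0.1]
grip_width: 0.0467
grip_force: 0.0
```

Run:
```python
from h import *
st(); c=grab('wrist','w2'); P=cloud(load('w2'))
z=P[...,2];loc=(abs(P[...,0]-.467)<.07)&(abs(P[...,1]-.289)<.09)
for a,b in((.098,.115),(.104,.115),(.085,.1),(.036,.043)):
    m=loc&(z>a)&(z<b);k,l,S,C=cv2.connectedComponentsWithStats(m.astype(np.uint8));i=1+S[1:,4].argmax()
    q=P[l==i];print(a,len(q),cv2.minAreaRect((q[:,:2]*1000).astype(np.float32)),np.median(q[:,2]),q[:,:2].mean(0))
    if a==.104:print(np.linalg.svd(q-q.mean(0))[2][2])
f=c['frame'][:,:,::-1];cv2.imwrite('pics/w2b.png',cv2.resize(f,None,fx=1.5,fy=1.5))
```

```text
t 2.7 p [0.4664 0.2896 0.2605] yaw 98.5 tilt [ 0.0002 -0.    ] F [ 1.03 -0.55  0.08] w 0.0467 gf 0.0 q7 [-0.22  0.44 -0.6   1.77  0.28  1.02 -0.78]
0.098 613 ((464.1263122558594, 289.697265625), (13.187508583068848, 45.58618927001953), 8.672152519226074) 0.10975163637361024 [0.4641438  0.29125842]
0.104 600 ((464.1124572753906, 289.6307373046875), (13.161139488220215, 45.45000457763672), 8.768214225769043) 0.10977762707514474 [0.46420422 0.29081101]
[-0.02411617  0.00775441  0.99967909]
0.085 47 ((460.9309997558594, 315.08575439453125), (12.412449836730957, 8.174777030944824), 6.947197437286377) 0.09082109990649212 [0.46099911 0.31384105]
0.036 4332 ((464.46337890625, 289.1967468261719), (70.15753173828125, 110.28401184082031), 8.504565238952637) 0.04102564399857317 [0.46381621 0.29431888]
```

View pics/w2b.png

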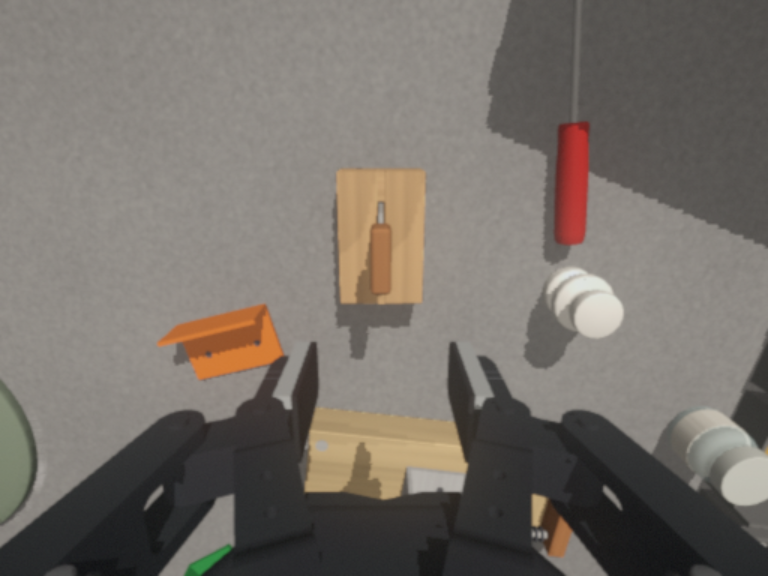

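Run:
```python
from h import *
rel((.4645,.2897,.096),98.6)
```

```text
shift [ 0.0074 -0.0088  0.5476] turn [ 0.      0.0003 -0.0014]
```

send_rows --pt "0.007 -0.007 0.13 0 0 0 0.1" --pt "0.007 -0.007 0.26 0 0 0 0.1" --pt "0.007 -0.007 0.38 0 0 0 0.1" --pt "0.007 -0.007 0.47 0 0 0 0.1" --pt "0.007 -0.007 0.52 0 0 0 0.1" --pt "0.007 -0.007 0.548 0 0 0 0.1" --pt "0.007 -0.007 0.548 0 0 0 0.1" --pt "0.007 -0.007 0.548 0 0 0 -1" --pt "0.007 -0.007 0.548 0 0 0 -1" --pt "0.007 -0.007 0.548 0 0 0 -1" --pt "0.007 -0.007 0.548 0 0 0 -1" --pt "0.007 -0.007 0.548 0 0 0 -1"

```text
clock: 3.75
eef_pos: [0.4654, 0.2907, 0.0973]
orientation: [2.053, 2.377, 0.002]
ft_force: [-2.3, -2.1, 8.9]
grip_width: 0.0129
grip_force: 58.5
```

send_rows --pt "0 0 0 0 0 0 -1" --pt "0 0 0 0 0 0 -1" --pt "0 0 0 0 0 0 -1" --pt "0 0 0 0 0 0 -1"

```text
clock: 4.08
eef_pos: [0.4654, 0.2907, 0.0973]
orientation: [2.053, 2.377, 0.002]
ft_force: [-2.0, -2.6, 9.3]
grip_width: 0.0131
grip_force: 58.5
```

Run:
```python
from h import *
st()
```

```text
t 4.08 p [0.4654 0.2907 0.0973] yaw 98.35 tilt [0.0016 0.0004] F [-1.98 -2.58  9.31] w 0.0131 gf 58.5 q7 [-0.31  0.65 -0.49  1.9   0.46  0.7  -0.93]
```

send_rows --pt "0 0 -0.04 0 0 0 -1" --pt "0 0 -0.1 0 0 0 -1" --pt "0 0 -0.2 0 0 0 -1" --pt "0 0 -0.3 0 0 0 -1" --pt "0 0 -0.35 0 0 0 -1" --pt "0 0 -0.35 0 0 0 -1"

```text
clock: 4.58
eef_pos: [0.4661, 0.2915, 0.2055]
orientation: [2.053, 2.376, 0.009]
ft_force: [0.9, -0.3, -1.4]
grip_width: 0.0129
grip_force: 59.1
```

Run:
```python
from h import *
st();rel((.6105,.0403,.17),91.5)
```

```text
t 4.58 p [0.4661 0.2915 0.2055] yaw 98.35 tilt [0.0052 0.0031] F [ 0.89 -0.31 -1.36] w 0.0129 gf 59.1 q7 [-0.25  0.5  -0.58  1.83  0.34  0.9  -0.83]
shift [-0.8987  0.3538  0.1183] turn [ 0.0017 -0.0008  0.038 ]
```

send_rows --pt "-0.06 0.024 0 0 0 0.005 -1" --pt "-0.18 0.07 0 0 0 0.015 -1" --pt "-0.3 0.118 0 0 0 0.025 -1" --pt "-0.42 0.165 0 0 0 0.035 -1" --pt "-0.54 0.21 0 0 0 0.038 -1" --pt "-0.66 0.26 0.02 0 0 0.038 -1" --pt "-0.77 0.3 0.06 0 0 0.038 -1" --pt "-0.85 0.335 0.1 0 0 0.038 -1" --pt "-0.897 0.354 0.118 0 0 0.038 -1" --pt "-0.897 0.354 0.118 0 0 0.038 -1" --pt "-0.897 0.354 0.118 0 0 0.038 -1" --pt "-0.897 0.354 0.118 0 0 0.038 -1"

```text
clock: 5.58
eef_pos: [0.6088, 0.0412, 0.1659]
orientation: [-2.19, -2.252, -0.001]
ft_force: [-0.7, 0.4, -1.1]
grip_width: 0.0132
grip_force: 58.8
```

Run:
```python
from h import *
st();rel((.6105,.0403,.127),91.5)
a=[]
d=None
for n in('scene','side'):
    c=grab(n,n+'3');P=cloud(load(n+'3'))
    m=(abs(P[...,0]-.61)<.04)&(abs(P[...,1]-.04)<.06)&(P[...,2]>.043+.05)&(P[...,2]<.175)
    q=P[m];print(n,len(q),np.nanmin(q,0),np.nanmax(q,0))
    f=c['frame'][:,:,::-1]
    # project px of tcp
    T=pose(load(n+'3'));p=T[:3,:3].T@(np.array([.61,.04,.08])-T[:3,3]);fo=192/np.tan(np.radians(c['vertical_fov'])/2)
    u,v=int(c['cx']-p[0]/p[2]*fo),int(c['cy']+p[1]/p[2]*fo);a.append(cv2.resize(f[v-60:v+60,u-60:u+60],(396,396),interpolation=cv2.INTER_CUBIC))
cv2.imwrite('pics/ins.png',np.hstack(a))
```

```text
t 5.58 p [0.6088 0.0412 0.1659] yaw 91.6 tilt [0.0001 0.0008] F [-0.67  0.43 -1.12] w 0.0132 gf 58.8 q7 [ 0.16  0.63 -0.48  1.7   0.35  0.9  -0.43]
shift [-0.0032  0.0057  0.1297] turn [ 0.     -0.0003  0.0006]
scene 317 [0.58844572 0.00787189 0.09304671] [0.63107614 0.06820628 0.17491228]
side 309 [0.58977153 0.00969188 0.09320558] [0.63177088 0.07401866 0.17499323]
```

View pics/ins.png

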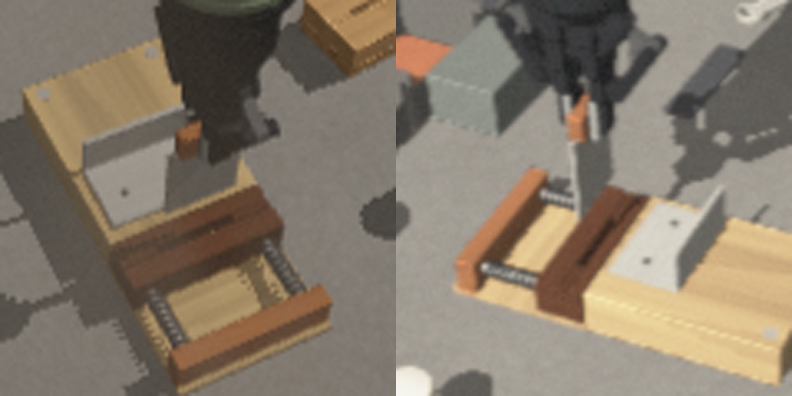

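Run:
```python
from h import *
for n in('scene','side'):
    P=cloud(load(n+'3'));z=P[...,2]
    m=(abs(P[...,0]-.61)<.03)&(abs(P[...,1]-.04)<.06)&(z>.088)&(z<.146)
    q=P[m];r=cv2.minAreaRect((q[:,:2]*1000).astype(np.float32));print(n,'blade',len(q),r,'med x',np.median(q[:,0]),'y pct',np.percentile(q[:,1],[1,50,99]).round(4))
    d=load(n+'3');m=(P[...,0]>.59)&(P[...,0]<.64)&(P[...,1]>-.035)&(P[...,1]<.112)&(z>.034)&(z<.0425)
    q=P[m];print(' block',len(q),np.percentile(q[:,1],[.5,99.5]).round(4),np.percentile(q[:,0],[.5,99.5]).round(4))
    s=(P[...,0]>.6)&(P[...,0]<.622)&(P[...,1]>-.01)&(P[...,1]<.09)&(z<.031)
    q=P[s];print(' slot',len(q),np.percentile(q[:,1],[2,98]).round(4) if len(q) else 0, q[:,0].mean() if len(q) else 0)
d=load('w1');P=cloud(d);z=P[...,2]
m=(P[...,0]>.594)&(P[...,0]<.63)&(P[...,1]>-.05)&(P[...,1]<.13)&(z>.034)&(z<.0425);q=P[m];print('w block',np.percentile(q[:,1],[.5,99.5]))
```

```text
scene blade 234 ((611.698486328125, 38.039451599121094), (5.737030982971191, 60.33458709716797), 0.01844611205160618) med x 0.611667478781174 y pct [0.0084 0.0313 0.067 ]
 block 725 [-0.028  0.101] [0.5903 0.6369]
 slot 43 [0.008  0.0694] 0.6071668316807257
side blade 198 ((610.086669921875, 41.8548583984375), (6.02488374710083, 64.3311767578125), 0.0814334824681282) med x 0.6091751265684551 y pct [0.0107 0.0492 0.0734]
 block 515 [-0.0243  0.1063] [0.5903 0.6373]
 slot 25 [0.0044 0.0602] 0.6157539901998902
w block [-0.02594146  0.10282996]
```

send_rows --pt "-0.004 0.005 0.06 0 0 0 -1" --pt "-0.004 0.005 0.11 0 0 0 -1" --pt "-0.004 0.005 0.13 0 0 0 -1" --pt "-0.004 0.005 0.14 0 0 0 -1" --pt "-0.004 0.005 0.15 0 0 0 -1" --pt "-0.004 0.005 0.16 0 0 0 -1" --pt "-0.004 0.005 0.165 0 0 0 -1"

```text
clock: 6.27
eef_pos: [0.6108, 0.0389, 0.1163]
orientation: [2.191, 2.251, 0.001]
ft_force: [-0.3, 0.3, -2.0]
grip_width: 0.013
grip_force: 58.9
```

Run:
```python
from h import *
st()
```

```text
t 6.27 p [0.6108 0.0389 0.1163] yaw 91.53 tilt [0.0005 0.0001] F [-0.29  0.25 -1.96] w 0.013 gf 58.9 q7 [ 0.14  0.7  -0.45  1.72  0.39  0.81 -0.46]
```

send_rows --pt "0.003 0 0.015 0 0 0 -1" --pt "0.003 0 0.03 0 0 0 -1" --pt "0.003 0 0.045 0 0 0 -1" --pt "0.003 0 0.06 0 0 0 -1" --pt "0.003 0 0.07 0 0 0 -1" --pt "0.003 0 0.08 0 0 0 -1" --pt "0.003 0 0.08 0 0 0 -1"

```text
clock: 6.85
eef_pos: [0.611, 0.0396, 0.092]
orientation: [2.191, 2.25, 0.001]
ft_force: [-0.3, -1.7, -0.9]
grip_width: 0.0129
grip_force: 59.0
```

Run:
```python
from h import *
st()
```

```text
t 6.85 p [0.611  0.0396 0.092 ] yaw 91.52 tilt [0.0007 0.0001] F [-0.26 -1.69 -0.86] w 0.0129 gf 59.0 q7 [ 0.13  0.73 -0.43  1.73  0.42  0.77 -0.48]
```

send_rows --pt "0 0 0.005 0 0 0 -1" --pt "0 0 0.008 0 0 0 -1" --pt "0 0 0.008 0 0 0 -1"

```text
clock: 7.1
eef_pos: [0.6124, 0.0398, 0.0916]
orientation: [2.19, 2.248, 0.005]
ft_force: [-2.3, -1.3, 24.5]
grip_width: 0.0129
grip_force: 63.1
```

send_rows --pt "0 0 0 0 0 0 0" --pt "0 0 0 0 0 0 0" --pt "0 0 0 0 0 0 0" --pt "0 0 0 0 0 0 0" --pt "0 0 0 0 0 0 0" --pt "0 0 0 0 0 0 0"

```text
clock: 7.6
eef_pos: [0.6105, 0.0396, 0.0894]
orientation: [-2.191, -2.251, 0.0]
ft_force: [-0.8, 0.4, -0.2]
grip_width: 0.0427
grip_force: 0.0
```

send_rows --pt "0 0 -0.05 0 0 0 0" --pt "0 0 -0.15 0 0 0 0" --pt "0 0 -0.27 0 0 0 0" --pt "0 0 -0.39 0 0 0 0" --pt "0 0 -0.45 0 0 0 0" --pt "0 0 -0.45 0 0 0 0" --pt "0 0 -0.45 0 0 0 0"

```text
clock: 8.18
eef_pos: [0.6109, 0.0395, 0.2255]
orientation: [2.191, 2.25, 0.002]
ft_force: [-0.5, -0.0, -1.5]
grip_width: 0.0429
grip_force: 0.0
```

Run:
```python
from h import *
st();c=grab('wrist','w4');P=cloud(load('w4'));z=P[...,2]
def rect(lab,m):
    k,l,S,C=cv2.connectedComponentsWithStats(m.astype(np.uint8));i=1+S[1:,4].argmax();q=P[l==i]
    print(lab,len(q),cv2.minAreaRect((q[:,:2]*1000).astype(np.float32)),np.median(q[:,2]),q[:,2].max())
loc=(P[...,0]>.41)&(P[...,0]<.73)&(P[...,1]>-.05)&(P[...,1]<.13)
rect('bar',loc&(z>.095)&(z<.115)&(P[...,0]>.58))
rect('up',loc&(z>.055)&(z<.086)&(P[...,0]<.56))
rect('jig',loc&(z>.035)&(z<.0425))
cv2.imwrite('pics/w4b.png',cv2.resize(c['frame'][:,:,::-1],None,fx=1.5,fy=1.5))
```

```text
t 8.18 p [0.6109 0.0395 0.2255] yaw 91.51 tilt [ 0.0017 -0.0001] F [-0.51 -0.01 -1.49] w 0.0429 gf 0.0 q7 [ 0.18  0.56 -0.5   1.64  0.31  1.01 -0.4 ]
bar 794 ((601.5072021484375, 39.01408386230469), (14.406771659851074, 45.4558219909668), 1.3832591772079468) 0.10370862924460034 0.10620877400838843
up 998 ((524.0491333007812, 27.566295623779297), (4.972095966339111, 90.3675308227539), 0.20402905344963074) 0.07573829045130387 0.0838709625634862
jig 11574 ((508.46038818359375, 35.781394958496094), (165.31700134277344, 130.4250030517578), 1.4798527956008911) 0.040982510375129955 0.042497797552183136
```

View pics/w4b.png

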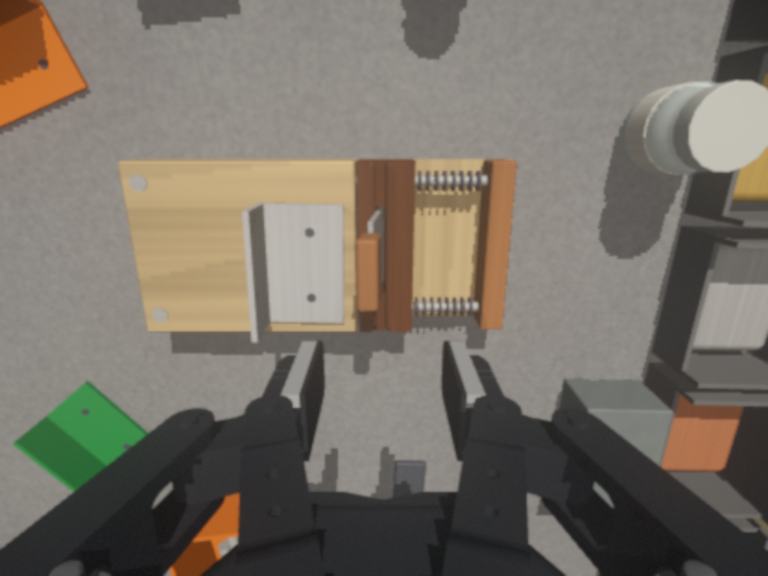

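Blade is home: its bar top is at z 0.104, and it leans slightly towards the bed (bar at px 369,272). The angle is unmoved, with its upright at px (254,270). Next I grip the upright leg low down and slide the angle.

Run:
```python
from h import *
rel((.525,.0278,.12),90.8);rel((.525,.0278,.068),90.8)
```

```text
shift [-0.031  -0.2857  0.3478] turn [-0.      0.0001  0.004 ]
shift [-0.031  -0.2857  0.5212] turn [-0.      0.0001  0.004 ]
```

send_rows --pt "-0.01 -0.1 0 0 0 0.004 0" --pt "-0.02 -0.2 0 0 0 0.004 0" --pt "-0.031 -0.286 0.05 0 0 0.004 0" --pt "-0.031 -0.286 0.15 0 0 0.004 0" --pt "-0.031 -0.286 0.27 0 0 0.004 0" --pt "-0.031 -0.286 0.38 0 0 0.004 0" --pt "-0.031 -0.286 0.45 0 0 0.004 0" --pt "-0.031 -0.286 0.49 0 0 0.004 0" --pt "-0.031 -0.286 0.5 0 0 0.004 0" --pt "-0.031 -0.286 0.5 0 0 0.004 0"

```text
clock: 9.07
eef_pos: [0.5247, 0.0281, 0.074]
orientation: [-2.205, -2.236, 0.002]
ft_force: [0.1, 1.1, -0.2]
grip_width: 0.0426
grip_force: 0.0
```

Run:
```python
from h import *
st();rel((.525,.0278,.068),90.8)
```

```text
t 9.07 p [0.5247 0.0281 0.074 ] yaw 90.82 tilt [-0.0016  0.0001] F [ 0.15  1.07 -0.18] w 0.0426 gf 0.0 q7 [ 0.14  0.66 -0.42  1.97  0.45  0.61 -0.56]
shift [-0.0012  0.001   0.02  ] turn [-0.0005 -0.      0.0001]
```

Pads are astride the upright. I go down 5 mm and close.

send_rows --pt "0 0 0.01 0 0 0 0" --pt "0 0 0.017 0 0 0 0" --pt "0 0 0.017 0 0 0 -0.5" --pt "0 0 0.017 0 0 0 -1" --pt "0 0 0.017 0 0 0 -1" --pt "0 0 0.017 0 0 0 -1" --pt "0 0 0.017 0 0 0 -1" --pt "0 0 0.017 0 0 0 -1" --pt "0 0 0.017 0 0 0 -1" --pt "0 0 0.017 0 0 0 -1"

```text
clock: 9.9
eef_pos: [0.5254, 0.0279, 0.0701]
orientation: [2.206, 2.236, 0.001]
ft_force: [-2.6, 1.0, 6.2]
grip_width: 0.0027
grip_force: 59.6
```

Run:
```python
from h import *
st()
```

```text
t 9.9 p [0.5254 0.0279 0.0701] yaw 90.79 tilt [ 0.0008 -0.0001] F [-2.65  1.04  6.15] w 0.0027 gf 59.6 q7 [ 0.14  0.66 -0.41  1.97  0.45  0.6  -0.56]
```

send_rows --pt "0.003 0.006 -0.002 0 0 -0.001 -1" --pt "0.007 0.013 -0.002 0 0 -0.002 -1" --pt "0.011 0.02 -0.002 0 0 -0.003 -1" --pt "0.015 0.027 -0.002 0 0 -0.004 -1" --pt "0.019 0.034 -0.002 0 0 -0.004 -1" --pt "0.023 0.041 -0.002 0 0 -0.004 -1" --pt "0.027 0.048 -0.002 0 0 -0.004 -1" --pt "0.031 0.055 -0.002 0 0 -0.004 -1" --pt "0.035 0.06 -0.002 0 0 -0.004 -1" --pt "0.035 0.063 -0.002 0 0 -0.004 -1" --pt "0.035 0.063 -0.002 0 0 -0.004 -1"

```text
clock: 10.82
eef_pos: [0.5441, 0.0391, 0.0701]
orientation: [-2.191, -2.251, -0.001]
ft_force: [-0.1, 1.1, 0.9]
grip_width: 0.0031
grip_force: 58.7
```

```bash
cat > m.py <<'E'
from h import *
import sys
st();f=sys.argv[1]
for n in('scene','side'):
    c=grab(n,n+f);P=cloud(load(n+f));z=P[...,2]
    def x(lab,m):
        q=P[m&(P[...,1]>-.03)&(P[...,1]<.11)]
        if len(q)<10: print(lab,len(q));return
        r=cv2.minAreaRect((q[:,:2]*1000).astype(np.float32));print(n,lab,len(q),np.round(r[0],1),np.round(r[1],1),round(r[2],1),'zmax',np.percentile(q[:,2],98).round(4))
    x('up',(z>.05)&(z<.085)&(P[...,0]>.5)&(P[...,0]<.58))
    x('blade',(z>.055)&(z<.105)&(P[...,0]>.59)&(P[...,0]<.65))
    x('block',(z>.02)&(z<.0395)&(P[...,0]>.594)&(P[...,0]<.675)&(P[...,1]>-.03))
E
python3 m.py 5
```

```text
t 10.82 p [0.5441 0.0391 0.0701] yaw 91.54 tilt [0.0003 0.0004] F [-0.1   1.09  0.93] w 0.0031 gf 58.7 q7 [ 0.12  0.68 -0.42  1.92  0.45  0.63 -0.56]
scene up 152 [549.9  36.2] [89.  24.6] 82.6 zmax 0.0819
scene blade 289 [604.4  36.2] [16.3 60.1] 0.7 zmax 0.1039
scene block 801 [634.7  37.1] [ 80.5 131.7] 0.3 zmax 0.0392
side up 156 [539.3  60.1] [31.6 46.6] 20.4 zmax 0.0843
side blade 149 [603.3  43.2] [14.8 56.8] 0.3 zmax 0.104
side block 322 [634.3  44. ] [ 80.1 127.3] 0.1 zmax 0.0393
```

send_rows --pt "0 0.005 0 0 0 0 -1" --pt "0 0.01 0 0 0 0 -1" --pt "0 0.013 0 0 0 0 -1" --pt "0 0.013 0 0 0 0 -1" --pt "0 0.013 0 0 0 0 -1"

```text
clock: 11.33
eef_pos: [0.5479, 0.0388, 0.0701]
orientation: [2.192, 2.251, 0.0]
ft_force: [0.3, -0.9, 0.8]
grip_width: 0.0028
grip_force: 58.8
```

send_rows --pt "0 0.003 0 0 0 0 -1" --pt "0 0.007 0 0 0 0 -1" --pt "0 0.01 0 0 0 0 -1" --pt "0 0.01 0 0 0 0 -1" --pt "0 0.01 0 0 0 0 -1"

```text
clock: 11.75
eef_pos: [0.5509, 0.0389, 0.0701]
orientation: [2.192, 2.251, 0.0]
ft_force: [0.9, -0.5, -0.1]
grip_width: 0.003
grip_force: 58.8
```

send_rows --pt "0 0.003 0 0 0 0 -1" --pt "0 0.007 0 0 0 0 -1" --pt "0 0.01 0 0 0 0 -1" --pt "0 0.01 0 0 0 0 -1" --pt "0 0.01 0 0 0 0 -1"

```text
clock: 12.17
eef_pos: [0.5533, 0.039, 0.0701]
orientation: [-2.191, -2.25, 0.001]
ft_force: [-6.1, -0.2, 6.3]
grip_width: 0.0028
grip_force: 59.7
```

```bash
python3 m.py 6
```

```text
t 12.17 p [0.5533 0.039  0.0701] yaw 91.53 tilt [-0.001  -0.0002] F [-6.11 -0.2   6.26] w 0.0028 gf 59.7 q7 [ 0.12  0.69 -0.42  1.9   0.45  0.64 -0.55]
scene up 150 [559.9  36.1] [89.5 22.2] 85.2 zmax 0.081
scene blade 247 [616.4  36.4] [14.6 60.9] 2.5 zmax 0.1041
scene block 770 [634.5  37.2] [131.9  80.2] 89.9 zmax 0.0391
side up 154 [548.3  60. ] [32.  47.5] 19.5 zmax 0.0839
side blade 174 [616.1  40.5] [14.  61.3] 2.2 zmax 0.1043
side block 272 [634.5  47.2] [120.8  80.7] 89.8 zmax 0.0392
```

```bash
cat > b.py <<'E'
from h import *
import sys
for n in sys.argv[1:]:
    P=cloud(load(n));z=P[...,2]
    # gap behind block: points low between block and back stop; front edge of back stop & rear edge of block
    for y0,y1 in((-.02,.0),(.0,.02),(.06,.075),(.075,.095)):
        m=(P[...,1]>y0)&(P[...,1]<y1)&(z>.034)&(z<.0405)&(P[...,0]>.597)&(P[...,0]<.672)
        q=P[m]; print(n,(y0,y1),len(q),'rear',np.percentile(q[:,0],[50,90,97]).round(4) if len(q)>5 else '')
E
python3 b.py scene0 scene3 scene5 scene6 side0 side3 side5 side6
python3 - <<'E'
from h import *
st()
E
```

```text
scene0 (-0.02, 0.0) 101 rear [0.6158 0.6327 0.637 ]
scene0 (0.0, 0.02) 92 rear [0.6207 0.6338 0.6358]
scene0 (0.06, 0.075) 63 rear [0.6187 0.6329 0.6349]
scene0 (0.075, 0.095) 96 rear [0.6167 0.632  0.6343]
scene3 (-0.02, 0.0) 100 rear [0.6186 0.6334 0.6369]
scene3 (0.0, 0.02) 88 rear [0.621  0.6351 0.636 ]
scene3 (0.06, 0.075) 65 rear [0.6184 0.6321 0.6342]
scene3 (0.075, 0.095) 90 rear [0.6163 0.6314 0.6339]
scene5 (-0.02, 0.0) 98 rear [0.6197 0.6345 0.6365]
scene5 (0.0, 0.02) 68 rear [0.623  0.6339 0.6364]
scene5 (0.06, 0.075) 52 rear [0.6214 0.6331 0.6339]
scene5 (0.075, 0.095) 87 rear [0.6176 0.6322 0.634 ]
scene6 (-0.02, 0.0) 95 rear [0.6221 0.6371 0.6384]
scene6 (0.0, 0.02) 68 rear [0.627  0.6364 0.6378]
scene6 (0.06, 0.075) 43 rear [0.624  0.6341 0.6363]
scene6 (0.075, 0.095) 73 rear [0.6216 0.6344 0.636 ]
side0 (-0.02, 0.0) 59 rear [0.6166 0.6331 0.6355]
side0 (0.0, 0.02) 55 rear [0.6173 0.6326 0.6354]
side0 (0.06, 0.075) 36 rear [0.6188 0.6319 0.6335]
side0 (0.075, 0.095) 69 rear [0.6164 0.6318 0.6352]
side3 (-0.02, 0.0) 59 rear [0.6173 0.6332 0.6351]
side3 (0.0, 0.02) 60 rear [0.6171 0.6318 0.6344]
side3 (0.06, 0.075) 45 rear [0.6181 0.6315 0.6342]
side3 (0.075, 0.095) 68 rear [0.6165 0.6302 0.6351]
side5 (-0.02, 0.0) 12 rear [0.614  0.6172 0.619 ]
side5 (0.0, 0.02) 3 rear 
side5 (0.06, 0.075) 38 rear [0.624  0.6341 0.6361]
side5 (0.075, 0.095) 57 rear [0.6175 0.6315 0.6334]
side6 (-0.02, 0.0) 5 rear 
side6 (0.0, 0.02) 2 rear 
side6 (0.06, 0.075) 28 rear [0.6277 0.6353 0.6367]
side6 (0.075, 0.095) 57 rear [0.6221 0.6332 0.6364]
t 12.27 p [0.5533 0.039  0.0701] yaw 91.53 tilt [-0.001  -0.0003] F [-6.43 -0.34  5.59] w 0.0029 gf 59.7 q7 [ 0.12  0.69 -0.42  1.9   0.45  0.64 -0.55]
```

send_rows --pt "0 0.003 -0.001 0 0 0 -1" --pt "0 0.006 -0.002 0 0 0 -1" --pt "0 0.009 -0.002 0 0 0 -1" --pt "0 0.012 -0.002 0 0 0 -1" --pt "0 0.015 -0.002 0 0 0 -1" --pt "0 0.015 -0.002 0 0 0 -1" --pt "0 0.015 -0.002 0 0 0 -1"

```text
clock: 12.85
eef_pos: [0.5579, 0.0391, 0.0705]
orientation: [-2.191, -2.25, 0.001]
ft_force: [-6.2, -0.6, 0.5]
grip_width: 0.0031
grip_force: 59.0
```

send_rows --pt "0 0.003 0 0 0 0 -1" --pt "0 0.006 0 0 0 0 -1" --pt "0 0.008 0 0 0 0 -1" --pt "0 0.01 0 0 0 0 -1" --pt "0 0.01 0 0 0 0 -1" --pt "0 0.01 0 0 0 0 -1" --pt "0 0.01 0 0 0 0 -1"

```text
clock: 13.43
eef_pos: [0.5605, 0.0392, 0.0704]
orientation: [-2.191, -2.25, 0.002]
ft_force: [-7.8, 0.4, 2.1]
grip_width: 0.0033
grip_force: 59.4
```

```bash
python3 m.py 7;python3 b.py scene7 side7
```

```text
t 13.43 p [0.5605 0.0392 0.0704] yaw 91.53 tilt [-0.0017 -0.0003] F [-7.76  0.38  2.11] w 0.0033 gf 59.4 q7 [ 0.12  0.7  -0.42  1.88  0.44  0.66 -0.54]
scene up 151 [566.9  36.6] [90.1 22.6] 84.9 zmax 0.0822
scene blade 215 [623.7  34. ] [52.6 42.1] 49.6 zmax 0.1045
scene block 739 [632.8  37.6] [ 80.6 131. ] 1.5 zmax 0.0393
side up 155 [561.4  40.5] [87.9 30.2] 73.5 zmax 0.0841
side blade 211 [623.9  43.2] [40.8 57.5] 38.2 zmax 0.1041
side block 253 [629.8  45.6] [122.4  75.7] 81.3 zmax 0.0394
scene7 (-0.02, 0.0) 98 rear [0.6279 0.6424 0.6443]
scene7 (0.0, 0.02) 61 rear [0.6344 0.6438 0.6443]
scene7 (0.06, 0.075) 44 rear [0.6335 0.6422 0.6435]
scene7 (0.075, 0.095) 86 rear [0.627  0.6403 0.6426]
side7 (-0.02, 0.0) 8 rear [0.6298 0.6369 0.6394]
side7 (0.0, 0.02) 2 rear 
side7 (0.06, 0.075) 23 rear [0.636  0.6436 0.6439]
side7 (0.075, 0.095) 57 rear [0.6274 0.6403 0.643 ]
```

send_rows --pt "0 0.002 0 0 0 0 -1" --pt "0 0.004 0 0 0 0 -1" --pt "0 0.005 0 0 0 0 -1" --pt "0 0.005 0 0 0 0 -1" --pt "0 0.005 0 0 0 0 -1" --pt "0 0.005 0 0 0 0 -1" --pt "0 0.005 0 0 0 0 -1" --pt "0 0.005 0 0 0 0 -1" --pt "0 0.005 0 0 0 0 -1" --pt "0 0.005 0 0 0 0 -1" --pt "0 0.005 0 0 0 0 -1" --pt "0 0.005 0 0 0 0 -1"

```text
clock: 14.53
eef_pos: [0.5618, 0.0392, 0.0704]
orientation: [-2.191, -2.25, 0.003]
ft_force: [-9.9, 0.2, 2.9]
grip_width: 0.0029
grip_force: 59.5
```

```bash
python3 m.py 8;python3 b.py scene8 side8
python3 - <<'E'
from h import *
a=[]
for n in('scene8','side8'):
    d=load(n);T=pose(d);p=T[:3,:3].T@(np.array([.59,.04,.06])-T[:3,3]);fo=192/np.tan(np.radians(float(d['vertical_fov']))/2)
    u,v=int(d['cx']-p[0]/p[2]*fo),int(d['cy']+p[1]/p[2]*fo);a.append(cv2.resize(d['frame'][v-50:v+50,u-50:u+50,::-1],(398,398),interpolation=cv2.INTER_CUBIC))
cv2.imwrite('pics/fin.png',np.hstack(a))
E
```

```text
t 14.53 p [0.5618 0.0392 0.0704] yaw 91.53 tilt [-0.0021 -0.0004] F [-9.87  0.19  2.85] w 0.0029 gf 59.5 q7 [ 0.12  0.7  -0.42  1.87  0.44  0.66 -0.54]
scene up 154 [567.7  36.5] [90.4 24.1] 85.1 zmax 0.0826
scene blade 209 [626.2  34.1] [53.9 40.5] 51.0 zmax 0.1043
scene block 732 [634.5  36.9] [131.1  80.5] 89.7 zmax 0.0393
side up 162 [562.2  42.8] [83.4 30.7] 72.0 zmax 0.0843
side blade 217 [621.1  39.8] [47.4 52.6] 30.2 zmax 0.1047
side block 254 [622.4  50.6] [122.8  72.7] 70.3 zmax 0.0393
scene8 (-0.02, 0.0) 95 rear [0.6284 0.6436 0.646 ]
scene8 (0.0, 0.02) 66 rear [0.636  0.6448 0.6458]
scene8 (0.06, 0.075) 46 rear [0.6341 0.6438 0.6443]
scene8 (0.075, 0.095) 80 rear [0.6295 0.642  0.6437]
side8 (-0.02, 0.0) 6 rear [0.6311 0.6369 0.6378]
side8 (0.0, 0.02) 3 rear 
side8 (0.06, 0.075) 21 rear [0.635  0.6427 0.645 ]
side8 (0.075, 0.095) 65 rear [0.6258 0.6408 0.6453]
```

View pics/fin.png

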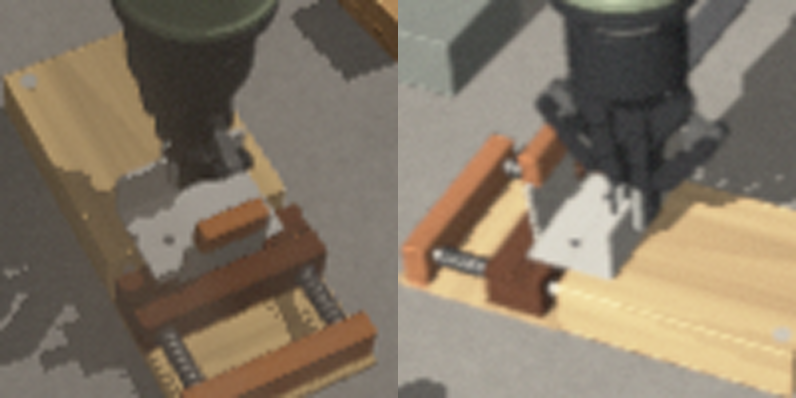

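The picture shows the flat leg's edge at the blade's foot (scene crop 165,255; side crop 530,245). The block is clear of the bed and the fingers are away from the blade. The push is about 9.9 N and the block is about 9–10 mm back.

```bash
python3 -c "
from h import *
st();print(close_job())"
```

```text
t 14.63 p [0.5618 0.0392 0.0704] yaw 91.53 tilt [-0.002  -0.0004] F [-10.52   0.58   3.89] w 0.003 gf 59.5 q7 [ 0.12  0.7  -0.42  1.87  0.44  0.66 -0.54]
the job is handed in; nothing more can be done
None
```

I handed the job in at 14.6 s: the blade stands home and released in the slot, and the gripper, still closed on the angle's upright leg, presses the angle flush on the blade with about 10 N, with the block about 9–10 mm back by the camera depth; no verdict came back.

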